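# Load the sample holder under the contact gauge

## Robot

A 6-joint arm with a two-finger parallel gripper is mounted at the origin on the work surface. World frame = base frame: x ahead of the robot, y to its left, z up, the work surface at z = 0. Lengths are in m, angles in rad, forces in N, time in s.
With the tool pointing down it reaches from about 0.35 to 0.725 m from the base axis. Payload 4.3 kg.
Tool frame: the origin (TCP) lies midway between the tips of the shut fingers; the grasp point (between the pads) lies 19 mm behind it (bot.tcp_to_grasp is the distance from the TCP to the grasp point, in m); z points along the fingers, y is the line along which they close (so a half turn about z gives the same grasp; the last joint's range is limited). The gripper opens to 85 mm and grips with 20 to 120 N. Pads are 22 mm wide; open, the fingers measure 114 mm over their backs; the gripper's body (76 mm by 85 mm) begins 54 mm behind the grasp point. The pads swing forward as they close: fully open they stand 13 mm farther back than shut.
Start: joints at [1.153, 0.377, 0.081, 1.274, 0, 1.46], TCP at [0.174, 0.548, 0.231] pointing down, gripper open.
Joint ranges: [-2.72, 2.72], [-0.84, 1.66], [-1.02, 1.22], [-1.77, 2.12], [-1.37, 1.28], [-3.14, 3.14]. Speed limits (rad/s): [2.57, 2.57, 3.14, 3.14, 3.14, 3.14].

## Interface

Orientations are given as a 3x3 rotation matrix whose columns are the frame's x, y, z axes.
In Python, from cell import readout, viewer, order, bot gives the robot as it stands.
- The arm moves only by the tool servo_tool, never from a script. Its argument "commands" is a list of rows, each a list of 3 entries, a list of its own where there are three numbers: the shift along the tool's x, y, z each as a share of 25 cm, from -1 to 1, then the turn about the tool's z as a share of 360 degrees, from -1 to 1, then the opening, from -1 (shut) to 1 (fully open). In form: [[[x, y, z], turn, fingers], ...]. A call has exactly 10 rows; each row is the pose to reach, as a shift and turn from the pose commanded when the call began, along the tool's axes at that moment, turning the shorter way round; what a row does not reach only later rows make up. A row lasts 1/12 s, in which the tool goes at most 41.7 mm and 7.16 degrees, less where a joint would pass 70% of its speed; a pose out of reach is approached as far as the arm can. A call with a number of a shift or a turn outside -1 to 1 is refused whole. A call with a gripper value outside its range is refused whole. The fingers move at their own pace and stop on an object; the grip force is fixed at half the most. Time passes only in rows, so rows that repeat a pose let the fingers close, or fill a call up. It gives the time, the measured TCP pose, the force, the opening and the grip force at its end, in the units of the state.
- readout.get_obs(): the state, without advancing time (a new reading comes with each control period).
- viewer.grab_frame(name): name is "scene" or "side" or "wrist"; returns (picture, depth): 420x560x3 uint8, blue, green, red; 420x560 float32, m along the optical axis (not along the pixel's ray), 0 where there is no reading.
- viewer.get_calibration(name): a dict with "K" (3x3 intrinsics, pixels), "R" (3x3) and "t" (3): a world point X has camera coordinates R X + t; the wrist camera has in their place "mount" (4x4, takes a point from camera to tool coordinates, whose origin is the TCP and whose axes are the flange's). Camera axes: x right, y down, z forward; pixel columns grow to the right and rows downward; lengths in m; the calibration is good to about 2 mm. A picture is of the moment at which its call begins: read the wrist's pose just before it. get_calibration takes no time and is no camera call.
- order.hand_in(): hands the job in; it is judged then, once.
The state is a dict: "time": time; "joints": joint angles; "joint_vel": joint speeds; "joint_efforts": joint torques, N m; "position": TCP position; "orientation": TCP orientation; "contact_force": force on the tool from outside, world axes, zero at the start; "moment": the same for the moment, N m; "finger_gap": finger opening in m; "finger_force": force on a finger pad.
Only numpy, scipy, OpenCV 4.12 (cv2) and the standard library are available. Lean on these libraries where they do the work, as an engineer would, in place of code of your own. Each camera call takes 0.05 s, during which the arm holds its last target. There are 200 camera calls.

## Task

Raise the gauge's lever to lift its foot, then take the sample holder out of its dock and lay it flat on the gauge's base, under the raised foot: its block square against the back stop and centred, its handle lying along the black line that runs out of the open front. Then lower the lever all the way so that the foot presses on the holder, and let go. Do not knock over the jar of glass tubes.

Things in the scene. Friction and masses are not known exactly. Their poses are not given: they have to be found in the camera images.
- gauge: White bench gauge, fixed; place and yaw vary. Origin: on its foot's vertical axis, at bench level. Its -x side is the open front, towards the robot; +y the lever's side; column at y -120 to -80 mm. Base plate 15 mm thick, x -65 to +90, y -120 to +50 mm; a black line on it runs along y = 0 to the front. A loaded holder has its origin at x 0, y 0, z 15 mm and its axes along the gauge's.
- gauge_head (a point): Centre of the underside of the head housing, 60 mm over the bench, above the foot. In the gauge's frame the housing spans x -30 to +55, y -120 to +45, z 60 to 150 mm, with a perforated cap to z = 162 mm; it leaves no room for a gripper above a loaded block.
- stop_face (a point): Middle of the top front edge of the steel back stop on the gauge's base, in the gauge's frame at (22.5, 0, 27) mm. The stop is 50 mm wide (y) and stands 12 mm above the plate; the loaded block's +x face rests against it.
- lever (a joint): The gauge's lever, rad: 0 = fully down (arm level, pointing to the gauge's -x), 1.2 = fully up. It swings about the gauge's y through lever_pivot and stays where it is left (friction 0.2 N m, about 2 N at the knob). It starts down or nearly so. Each rad lifts the foot 16.7 mm.
- lever_pivot (a point): Pivot of the lever, in the gauge's frame at (0, 80, 120) mm.
- lever_knob (a point): Centre of the grey knob at the lever's end, 110 mm from the pivot: a cylinder 16 mm in diameter, 18 mm long along the gauge's y; it can be pinched by its end faces from above. The arm behind it is 8 mm wide and 12 mm deep.
- foot_pad: The foot, a dark steel disc 22 mm in diameter under the head, sprung: it gives up to 8 mm upwards (500 N/m). Origin: centre of its underside, 29 mm over the bench with the lever down and nothing beneath, 49 mm with the lever fully up. A loaded holder's top is at 33 mm, so with the lever fully down the foot presses it with about 2 N.
- holder: Sample holder, about 140 g, loose: a steel block 44 (x) by 40 (y) by 18 mm high with a white round sample on top, and a flat handle (12 wide, 10 high) along the holder's -x to x = -98 mm. Origin: centre of the block's underside, level with the handle's underside. It starts in the dock, where the block can be gripped across its 40 mm (along y).
- holder_fin (a point): A point in the upright white fin at the handle's end, at (-100, 0, 25) mm in the holder's frame. The fin is 28 long (x -114 to -86), 10 thick (y) and reaches from the underside level up to z = 36 mm. Only here can the holder be gripped once its block is under the head.
- dock: Aluminium dock, fixed, at the robot's left or right. Origin: at bench level under the docked block, which rests on a pedestal 15 mm high, 28 mm wide (y). The handle points to the dock's -x (roughly away from the robot) between two walls 55 mm high (x -131 to -36, |y| 9 to 29 mm) that hide handle and fin: lift the holder 45 mm straight up to clear them.
- tube_jar: Glass jar, 60 mm in diameter, 75 high, loose, with amber tubes up to 135 mm high. Origin: centre of its underside. It stands behind and right of the gauge. Other loose bystanders lie within 0.4 m of the robot and behind and beside the gauge; the bench between robot and gauge (x 0.41 to 0.49 m, |y| under 0.13 m) is clear for putting the holder down.
There are look-alikes about, which are no part of the job. Of the things that look like the holder, the smaller one is meant.

How it is judged:
On the way, in this order (a step that is already met when the one before it is completed fails the run):
1. the lever is raised (above 0.95 rad) while the holder is not yet on the gauge (value of joint lever above 0.95 rad and horizontal distance between holder and gauge above 0.06 m), for 0.2 s.
2. the holder lies home under the raised foot, handle to the front (value of joint lever above 0.7 rad and x of holder in the frame of gauge between -0.005 and 0.005 m and y of holder in the frame of gauge between -0.007 and 0.007 m and z of holder in the frame of gauge between 0.012 and 0.018 m and y of holder_fin in the frame of gauge between -0.016 and 0.016 m and x of holder_fin in the frame of gauge below -0.085 m and angle between holder's own z axis and vertical below 0.1 rad), for 0.2 s.
At the end, for the whole second after the job is handed in: The lever is down (under 0.08 rad) and the foot presses on the holder (over 0.5 N); the holder lies flat and at rest on the gauge's base, its block within 5 mm of home against the stop and 7 mm of centre, its fin pointing to the front within 16 mm of the line; it is released (value of joint lever below 0.08 rad and contact force between foot_pad and holder above 0.5 N and x of holder in the frame of gauge between -0.005 and 0.005 m and y of holder in the frame of gauge between -0.007 and 0.007 m and z of holder in the frame of gauge between 0.012 and 0.018 m and y of holder_fin in the frame of gauge between -0.016 and 0.016 m and x of holder_fin in the frame of gauge below -0.085 m and angle between holder's own z axis and vertical below 0.1 rad and linear speed of holder below 0.01 m/s and contact force between the fingers and holder below 0.1 N); the robot touches nothing.
It fails at once if the jar of tubes is knocked over (angle between tube_jar's own z axis and vertical above 0.5 rad).
It also fails if it takes over 72 s, if anything falls off the work surface, if the arm or the gripper's body presses on something with over 40 N, if the wrist force passes 120 N, or if a joint passes its speed limit or range.

## Working session

There is one attempt and no reset: what is moved stays moved. The work goes in short steps, Python scripts to look and compute and a tool call to move; the robot and the scene stay as the last step left them, time stands still between calls to the robot, and variables do not carry over. Pictures are saved under pics/ and viewed, at most 10 in all, crops included, and the job is handed in when it is done.

Besides the shell and the picture viewer there is one more tool, called after "Call:" as name(argument=value, ...), one argument or row to a line, values as JSON. servo_tool: Moves the arm, as the interface text tells. Shift numbers are shares of 25 cm and turn numbers shares of 360 degrees, none past 1 either way. Its arguments: {"type":"object","properties":{"commands":{"type":"array","items":{"type":"array"}}},"required":["commands"]}

```bash
ls; mkdir -p pics; cat > h.py <<'E'
import numpy as np, cv2
from cell import readout, viewer, order, bot
def cam(name):
    o=readout.get_obs(); im,d=viewer.grab_frame(name); c=viewer.get_calibration(name)
    K=np.array(c["K"])
    if name=="wrist":
        M=np.array(c["mount"]); T=np.eye(4); T[:3,:3]=np.array(o["orientation"]); T[:3,3]=o["position"]; T=T@M
    else:
        E=np.eye(4); E[:3,:3]=c["R"]; E[:3,3]=np.array(c["t"]).ravel(); T=np.linalg.inv(E)
    v,u=np.mgrid[:d.shape[0],:d.shape[1]]
    P=np.stack([(u-K[0,2])/K[0,0]*d,(v-K[1,2])/K[1,1]*d,d],-1)@T[:3,:3].T+T[:3,3]
    P[d==0]=np.nan
    return im,d,P,K,T
E
python3 - <<'E'
from h import *
for n in("scene","side","wrist"):
    im,d,P,K,T=cam(n); cv2.imwrite(f"pics/{n}0.png",im); np.save(f"pics/{n}0.npy",P)
    print(n,T.round(3).tolist())
o=readout.get_obs(); print(o["orientation"],o["finger_gap"],o["time"])
a=cv2.imread("pics/scene0.png");b=cv2.imread("pics/side0.png")
E
```

```text
pics
scene [[0.078, 0.683, -0.726, 1.313], [0.997, -0.054, 0.056, -0.039], [-0.001, -0.728, -0.685, 0.816], [0.0, 0.0, 0.0, 1.0]]
side [[0.929, -0.275, 0.247, 0.272], [-0.369, -0.72, 0.587, -0.608], [0.017, -0.637, -0.771, 0.914], [0.0, 0.0, 0.0, 1.0]]
wrist [[0.303, 0.918, 0.255, 0.108], [0.953, -0.292, -0.083, 0.568], [-0.002, 0.268, -0.963, 0.373], [0.0, 0.0, 0.0, 1.0]]
[[-9.52995308e-01  3.02984475e-01 -5.93245731e-04]
 [ 3.02985023e-01  9.52994282e-01 -1.40503106e-03]
 [ 1.39657193e-04 -1.51873257e-03 -9.99998837e-01]] 0.08535751358385682 0.15
```

View pics/scene0.png

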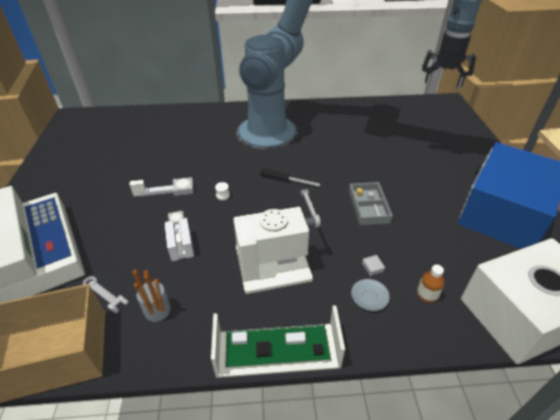

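View pics/side0.png

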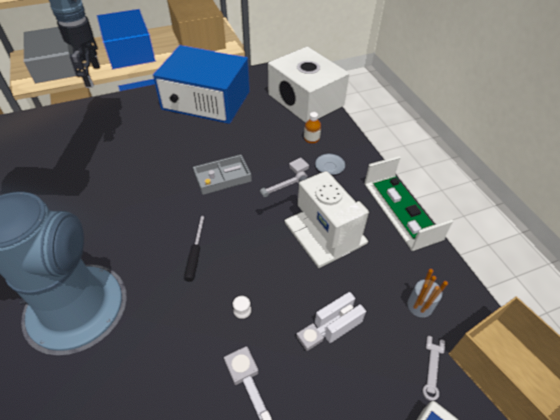

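View pics/wrist0.png

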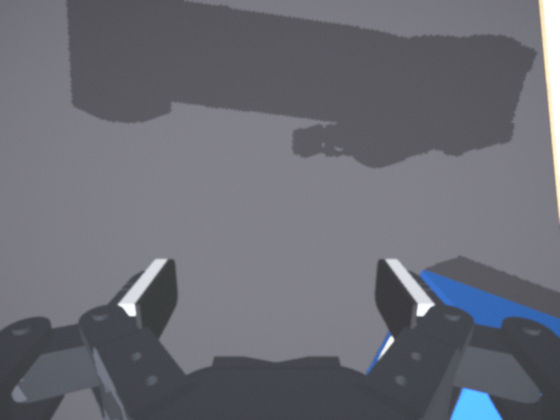

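The scene view shows the gauge at about (272,245) with its lever knob near (305,195). The dock with the holder is at (178,235), on the robot's right, and the larger look-alike is at (165,187). The jar is at (152,300). The side view agrees: dock at (330,322), gauge at (330,215), knob at (265,190).

```bash
python3 - <<'E'
from h import *
H=np.zeros((600,800,3),np.uint8); S=1500
# top-down tile: left scene cam colour, right side cam ; x up, y left ; 1.35px/mm
out=[]
for n in("scene","side"):
    P=np.load(f"pics/{n}0.npy").reshape(-1,3); im=cv2.imread(f"pics/{n}0.png").reshape(-1,3)
    ok=np.isfinite(P).all(1)&(P[:,2]<0.2)&(P[:,2]>-0.01)
    P,im=P[ok],im[ok]; o=np.argsort(P[:,2]); P,im=P[o],im[o]
    t=np.zeros((560,400,3),np.uint8)
    r=((0.75-P[:,0])*1000).astype(int); c=((0.12-P[:,1])*1000).astype(int)
    ok=(r>=0)&(r<559)&(c>=0)&(c<399)
    for a in(0,1):
        for b in(0,1): t[r[ok]+a,c[ok]+b]=im[ok]
    out.append(t)
    t0=P[ok]
    print(n,"bench z",np.median(P[(abs(P[:,2])<.006)][:,2]))
    def rect(name,m):
        q=P[m]; 
        print(name,len(q),np.median(q,0).round(4),cv2.minAreaRect((q[:,:2]*1000).astype(np.float32)))
    g=(P[:,0]>.5)&(P[:,0]<.75)&(P[:,1]>-.16)&(P[:,1]<.1)
    rect("head top",g&(abs(P[:,2]-.15)<.003)); rect("cap",g&(abs(P[:,2]-.162)<.003))
    rect("base",g&(abs(P[:,2]-.015)<.003))
    dk=(P[:,0]>.4)&(P[:,0]<.7)&(P[:,1]<-.14)&(P[:,1]>-.32)
    rect("walls",dk&(abs(P[:,2]-.055)<.003)); rect("block",dk&(P[:,2]>.030)&(P[:,2]<.037))
cv2.imwrite("pics/top.png",np.hstack(out))
E
```

```text
scene bench z 0.00021232532073534038
head top 1349 [ 0.6595 -0.0426  0.1499] ((651.1607666015625, -16.167724609375), (96.5286636352539, 163.75755310058594), 8.886857032775879)
cap 436 [ 0.6447 -0.0098  0.1619] ((643.1409912109375, -10.022994995117188), (64.99678039550781, 64.53092956542969), 7.131109237670898)
base 1237 [ 0.6921 -0.0012  0.015 ] ((647.0347900390625, -14.072097778320312), (154.86146545410156, 169.71047973632812), 8.628541946411133)
walls 396 [ 0.5696 -0.2592  0.0551] ((565.27783203125, -259.92181396484375), (95.70369720458984, 57.47746658325195), 11.784340858459473)
block 184 [ 0.4885 -0.2726  0.0333] ((534.1701049804688, -264.9046936035156), (157.41127014160156, 57.74592208862305), 10.679858207702637)
side bench z -0.0006275723338071693
head top 1168 [ 0.6425 -0.048   0.1489] ((646.4605712890625, -17.549659729003906), (94.21068572998047, 164.4261932373047), 9.174920082092285)
cap 399 [ 0.6385 -0.0127  0.1611] ((638.9139404296875, -10.924335479736328), (64.15076446533203, 64.57839965820312), 28.228429794311523)
base 982 [ 0.5946 -0.0283  0.0142] ((639.992919921875, -15.920860290527344), (151.8433074951172, 171.2425994873047), 9.510302543640137)
walls 663 [ 0.5594 -0.2643  0.0542] ((560.1817016601562, -262.0562438964844), (95.09199523925781, 58.73268508911133), 12.304115295410156)
block 402 [ 0.4843 -0.2798  0.0327] ((531.057373046875, -270.91046142578125), (153.07046508789062, 52.513214111328125), 3.646585464477539)
```

View pics/top.png

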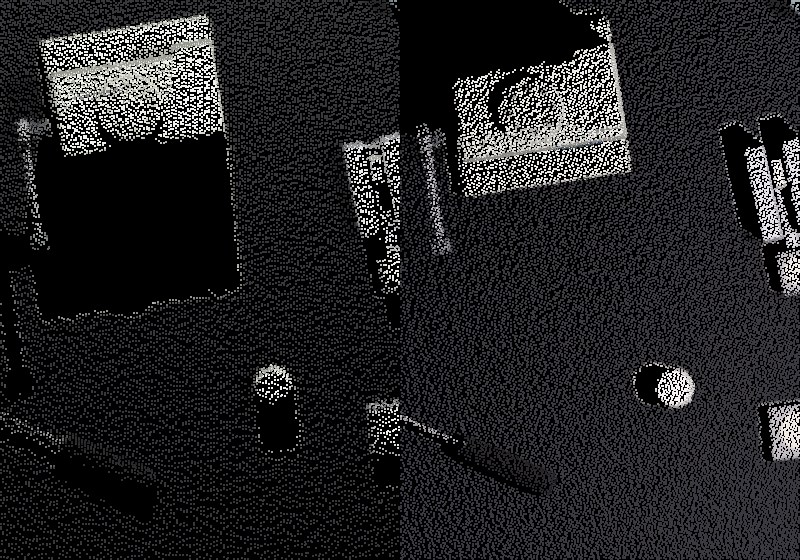

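The two cameras agree to about 5 mm. Gauge: yaw about +9°, origin about (0.626, 0.018), knob about (0.504, 0.078). Dock: origin about (0.481, -0.278), handle direction about 12°. I'll move to a close view of the gauge.

Call:
servo_tool(
  commands=[
    [[-0.1, -0.09, 0], -0.01, 1],
    [[-0.2, -0.18, 0], -0.02, 1],
    [[-0.3, -0.28, 0], -0.03, 1],
    [[-0.4, -0.37, 0], -0.04, 1],
    [[-0.5, -0.46, 0], -0.05, 1],
    [[-0.6, -0.55, 0], -0.06, 1],
    [[-0.7, -0.64, 0], -0.07, 1],
    [[-0.78, -0.72, 0], -0.074, 1],
    [[-0.85, -0.78, 0], -0.074, 1],
    [[-0.85, -0.78, 0], -0.074, 1],
  ],
)

```text
time: 0.98
position: [0.319, 0.2948, 0.2311]
orientation: [[-0.988, -0.152, 0.0], [-0.152, 0.988, -0.002], [-0.0, -0.002, -1.0]]
contact_force: [-0.1, -0.2, 0.9]
finger_gap: 0.085
finger_force: 0.0
```

```bash
cat >> h.py <<'E'
def az(o): R=np.array(o["orientation"]); return np.degrees(np.arctan2(R[1,1],R[0,1]))
def go(p,a=None,ref=None):
    """shares needed to go to world TCP p with tool-y azimuth a (deg)"""
    o=readout.get_obs(); R=np.array(o["orientation"])
    s=R.T@(np.array(p)-o["position"])/.25
    t=0 if a is None else -((a-az(o)+180)%360-180)/360
    print("t",round(o["time"],2),"pos",np.round(o["position"],4),"az",az(o).round(2),"shares",s.round(3),"turn",round(t,4),"J6",round(o["joints"][5],2),"gap",round(o["finger_gap"],4),"F",np.round(o["contact_force"],1))
E
python3 -c "
from h import *
go([.46,.05,.25],99)"
```

```text
t 0.98 pos [0.319  0.2948 0.2311] az 98.73 shares [-0.409 -1.054 -0.073] turn -0.0008 J6 0.45 gap 0.085 F [-0.1 -0.2  0.9]
```

Call:
servo_tool(
  commands=[
    [[-0.05, -0.12, -0.01], 0, 1],
    [[-0.1, -0.24, -0.02], 0, 1],
    [[-0.15, -0.36, -0.03], 0, 1],
    [[-0.2, -0.48, -0.04], 0, 1],
    [[-0.25, -0.6, -0.05], 0, 1],
    [[-0.3, -0.72, -0.06], 0, 1],
    [[-0.34, -0.84, -0.07], 0, 1],
    [[-0.38, -0.94, -0.07], 0, 1],
    [[-0.4, -1.0, -0.07], 0, 1],
    [[-0.4, -1.0, -0.07], 0, 1],
  ],
)

```text
time: 1.82
position: [0.457, 0.0646, 0.2485]
orientation: [[-0.988, -0.153, 0.0], [-0.153, 0.988, -0.001], [-0.0, -0.001, -1.0]]
contact_force: [-0.2, -1.4, 1.0]
finger_gap: 0.0858
finger_force: 0.0
```

```bash
python3 - <<'E'
from h import *
im,d,P,K,T=cam("wrist"); cv2.imwrite("pics/w1.png",im); np.save("pics/w1.npy",P); print(K)
go([.46,.05,.25],99)
E
```

```text
[[333.64925444   0.         275.85259709]
 [  0.         333.64925444 206.31437393]
 [  0.           0.           1.        ]]
t 1.87 pos [0.456  0.066  0.2484] az 98.86 shares [-0.006 -0.066 -0.006] turn -0.0004 J6 -0.15 gap 0.0856 F [-0.5  0.  -0.4]
```

View pics/w1.png

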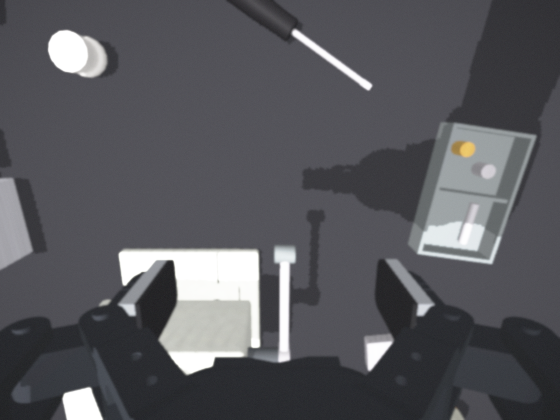

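The wrist view shows the knob at (286,254), the arm running down to (270,352), the base plate's front edge at row 250 (columns 120 to 258), and the black line near column 218.

```bash
python3 - <<'E'
from h import *
P=np.load("pics/w1.npy"); im=cv2.imread("pics/w1.png")
def med(r0,r1,c0,c1,lo,hi):
    q=P[r0:r1,c0:c1].reshape(-1,3); q=q[(q[:,2]>lo)&(q[:,2]<hi)]; return q
q=med(240,270,270,300,.1,.15); print("knob",len(q),np.median(q,0).round(4),q.min(0).round(4),q.max(0).round(4), cv2.minAreaRect((q[:,:2]*1000).astype(np.float32)))
q=med(270,340,270,300,.1,.15); print("arm",np.median(q,0).round(4)); f=np.polyfit(q[:,0],q[:,1],1); print("arm yaw",np.degrees(np.arctan(f[0])), "z slope",np.polyfit(q[:,0],q[:,2],1))
q=med(235,285,105,265,.011,.02); print("base",np.median(q,0).round(4))
# front edge: per column first row with base z
E=[];L=[]
for c in range(125,256):
    col=P[235:270,c]; r=np.where((col[:,2]>.011)&(col[:,2]<.02))[0]
    if len(r): E.append(col[r[0]])
E=np.array(E); f=np.polyfit(E[:,1],E[:,0],1); print("front edge x= ",f,"yaw",-np.degrees(np.arctan(f[0])), "y range",E[:,1].min(),E[:,1].max())
g=cv2.cvtColor(im,cv2.COLOR_BGR2GRAY)
for r in range(252,284,4):
    s=slice(208,232); row=g[r,s].astype(int); k=row.argmin(); print(r,208+k,row.min(),np.median(row),P[r,208+k].round(4))
E
```

```text
knob 439 [0.5025 0.0784 0.1263] [0.4958 0.0687 0.117 ] [0.5173 0.0877 0.1298] ((507.03192138671875, 78.72573852539062), (20.92891502380371, 17.432432174682617), 8.295022964477539)
arm [0.5497 0.0856 0.1257]
arm yaw 8.39647099428618 z slope [-0.0088421   0.13042839]
base [ 0.5826 -0.0078  0.0145]
front edge x=  [-0.15346894  0.562332  ] yaw 8.725047909294899 y range -0.10469254905737162 0.053188470194229606
252 217 239 250.0 [0.5609 0.0071 0.0128]
256 216 251 255.0 [0.5647 0.0068 0.0162]
260 217 252 255.0 [0.5708 0.0084 0.0142]
264 217 251 255.0 [0.5757 0.009  0.0151]
268 217 250 255.0 [0.5804 0.0097 0.0164]
272 217 249 255.0 [0.5864 0.0102 0.0151]
276 217 251 255.0 [0.5914 0.0108 0.0159]
280 218 217 255.0 [0.5978 0.0124 0.014 ]
```

Call:
servo_tool(
  commands=[
    [[-0.1, 0.01, 0.05], 0, 1],
    [[-0.2, 0.022, 0.12], 0, 1],
    [[-0.2, 0.022, 0.22], 0, 1],
    [[-0.2, 0.022, 0.32], 0, 1],
    [[-0.2, 0.022, 0.42], 0, 1],
    [[-0.2, 0.022, 0.5], 0, 1],
    [[-0.2, 0.022, 0.56], 0, 1],
    [[-0.2, 0.022, 0.58], 0, 1],
    [[-0.2, 0.022, 0.58], 0, 1],
    [[-0.2, 0.022, 0.58], 0, 0],
  ],
)

```text
time: 2.7
position: [0.5039, 0.0807, 0.1043]
orientation: [[-0.987, -0.158, 0.0], [-0.158, 0.987, 0.0], [-0.0, 0.0, -1.0]]
contact_force: [-0.3, -0.5, -0.6]
finger_gap: 0.0756
finger_force: 0.0
```

```bash
python3 - <<'E'
from h import *
go([.5045,.079,.103],98.7)
E
```

```text
t 2.7 pos [0.5039 0.0807 0.1043] az 99.07 shares [-0.001 -0.007  0.005] turn 0.001 J6 -0.12 gap 0.0756 F [-0.3 -0.5 -0.6]
```

Call:
servo_tool(
  commands=[
    [[0, -0.004, 0], 0, 0],
    [[0, -0.006, 0.004], 0, -0.3],
    [[0, -0.006, 0.004], 0, -0.6],
    [[0, -0.006, 0.004], 0, -1],
    [[0, -0.006, 0.004], 0, -1],
    [[0, -0.006, 0.004], 0, -1],
    [[0, -0.006, 0.004], 0, -1],
    [[0, -0.006, 0.004], 0, -1],
    [[0, -0.006, 0.004], 0, -1],
    [[0, -0.006, 0.004], 0, -1],
  ],
)

```text
time: 3.53
position: [0.5046, 0.0791, 0.1032]
orientation: [[-0.988, -0.157, 0.001], [-0.157, 0.988, 0.002], [-0.001, 0.002, -1.0]]
contact_force: [-0.7, 4.9, 4.3]
finger_gap: 0.0171
finger_force: 58.7
```

```bash
python3 - <<'E'
from h import *
go([.5045,.079,.103],98.7)
for a in np.arange(.0,1.2,.12): print(round(a,2),[round(-(1-np.cos(a))*.11/.25,3),0,round(-np.sin(a)*.11/.25,3)])
E
```

```text
t 3.53 pos [0.5046 0.0791 0.1032] az 99.03 shares [ 0.    -0.     0.001] turn 0.0009 J6 -0.13 gap 0.0171 F [-0.7  4.9  4.3]
0.0 [np.float64(-0.0), 0, np.float64(-0.0)]
0.12 [np.float64(-0.003), 0, np.float64(-0.053)]
0.24 [np.float64(-0.013), 0, np.float64(-0.105)]
0.36 [np.float64(-0.028), 0, np.float64(-0.155)]
0.48 [np.float64(-0.05), 0, np.float64(-0.203)]
0.6 [np.float64(-0.077), 0, np.float64(-0.248)]
0.72 [np.float64(-0.109), 0, np.float64(-0.29)]
0.84 [np.float64(-0.146), 0, np.float64(-0.328)]
0.96 [np.float64(-0.188), 0, np.float64(-0.36)]
1.08 [np.float64(-0.233), 0, np.float64(-0.388)]
```

Call:
servo_tool(
  commands=[
    [[-0.003, 0, -0.053], 0, -1],
    [[-0.013, 0, -0.105], 0, -1],
    [[-0.028, 0, -0.155], 0, -1],
    [[-0.05, 0, -0.203], 0, -1],
    [[-0.077, 0, -0.248], 0, -1],
    [[-0.109, 0, -0.29], 0, -1],
    [[-0.146, 0, -0.328], 0, -1],
    [[-0.188, 0, -0.36], 0, -1],
    [[-0.233, 0, -0.388], 0, -1],
    [[-0.255, 0, -0.4], 0, -1],
  ],
)

```text
time: 4.37
position: [0.5644, 0.0884, 0.2013]
orientation: [[-0.988, -0.157, -0.008], [-0.157, 0.988, -0.0], [0.008, 0.001, -1.0]]
contact_force: [-7.2, 2.9, -2.9]
finger_gap: 0.0165
finger_force: 58.5
```

Call:
servo_tool(
  commands=[
    [[0, 0, 0], 0, -1],
    [[0, 0, 0], 0, -0.6],
    [[0, 0, 0], 0, 0],
    [[0, 0, 0], 0, 0],
    [[0, 0, 0], 0, 0],
    [[0, 0, -0.1], 0, 0],
    [[0, 0, -0.2], 0, 0],
    [[0, 0, -0.25], 0, 0],
    [[0.15, -0.1, -0.25], 0, 1],
    [[0.3, -0.2, -0.25], 0, 1],
  ],
)

```text
time: 5.2
position: [0.5081, 0.0312, 0.2663]
orientation: [[-0.987, -0.159, 0.005], [-0.159, 0.987, -0.001], [-0.004, -0.002, -1.0]]
contact_force: [-0.2, -0.7, -1.1]
finger_gap: 0.0654
finger_force: 0.0
```

```bash
python3 - <<'E'
from h import *
im,d,P,K,T=cam("side"); cv2.imwrite("pics/side1.png",im)
# holder block pose approx -> hover
a=np.radians(12); c=np.array([.481,-.2784])
for n in("scene","side"):
    Q=np.load(f"pics/{n}0.npy").reshape(-1,3)
    m=(np.hypot(Q[:,0]-.483,Q[:,1]+.278)<.04)&(Q[:,2]>.03)&(Q[:,2]<.042); q=Q[m]; print(n,len(q),np.median(q,0).round(4),cv2.minAreaRect((q[:,:2]*1000).astype(np.float32)))
for az_ in (102,-78): go([.481,-.278,.2],az_)
q=P[130:230,240:345].reshape(-1,3); q=q[(q[:,2]>.17)&(q[:,2]<.3)&(q[:,1]>.06)&(q[:,1]<.12)]; print(len(q), q[q[:,2].argsort()][::max(1,len(q)//8)].round(3))
E
```

```text
scene 137 [ 0.4806 -0.2777  0.0332] ((488.4508361816406, -275.12200927734375), (62.50703048706055, 40.56779479980469), 17.767242431640625)
side 343 [ 0.4805 -0.2792  0.0326] ((489.07623291015625, -278.03271484375), (63.98503875732422, 45.83873748779297), 12.173701286315918)
t 5.25 pos [0.4986 0.027  0.2643] az 98.88 shares [ 0.256 -1.193  0.264] turn -0.0087 J6 -0.22 gap 0.0728 F [-7.1 -3.4 -0. ]
t 5.25 pos [0.4986 0.027  0.2643] az 98.88 shares [ 0.256 -1.193  0.264] turn 0.4913 J6 -0.22 gap 0.0728 F [-7.1 -3.4 -0. ]
129 [[0.579 0.09  0.171]
 [0.576 0.088 0.184]
 [0.575 0.087 0.195]
 [0.505 0.064 0.276]
 [0.501 0.064 0.28 ]
 [0.501 0.066 0.285]
 [0.493 0.062 0.29 ]
 [0.492 0.064 0.295]
 [0.511 0.065 0.299]]
```

View pics/side1.png

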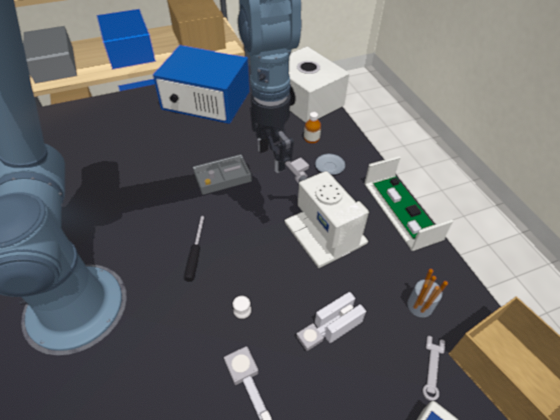

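The lever is up at about 1.1 rad. Next I go over the dock while turning a half turn, so the holder ends with its handle towards the robot and J6 stays in range.

Call:
servo_tool(
  commands=[
    [[0.02, -0.1, 0], 0.019, 1],
    [[0.04, -0.2, 0], 0.038, 1],
    [[0.06, -0.3, 0], 0.057, 1],
    [[0.08, -0.4, 0], 0.076, 1],
    [[0.1, -0.5, 0], 0.095, 1],
    [[0.12, -0.6, 0], 0.114, 1],
    [[0.14, -0.7, 0], 0.133, 1],
    [[0.16, -0.8, 0], 0.152, 1],
    [[0.18, -0.9, 0], 0.171, 1],
    [[0.2, -1.0, 0], 0.19, 1],
  ],
)

```text
time: 6.08
position: [0.4956, -0.225, 0.2657]
orientation: [[-0.503, 0.864, 0.001], [0.864, 0.503, -0.002], [-0.002, -0.0, -1.0]]
contact_force: [0.6, 1.1, -0.2]
finger_gap: 0.0853
finger_force: 0.0
```

Call:
servo_tool(
  commands=[
    [[0, 0, 0], 0.019, 1],
    [[0, 0, 0], 0.038, 1],
    [[0, 0, 0], 0.057, 1],
    [[0, 0, 0], 0.076, 1],
    [[0, 0, 0], 0.095, 1],
    [[0, 0, 0], 0.114, 1],
    [[0, 0, 0], 0.133, 1],
    [[0, 0, 0], 0.152, 1],
    [[0, 0, 0], 0.171, 1],
    [[0, 0, 0], 0.19, 1],
  ],
)

```text
time: 6.92
position: [0.4958, -0.2237, 0.2656]
orientation: [[0.618, 0.786, 0.001], [0.786, -0.618, -0.001], [-0.001, 0.001, -1.0]]
contact_force: [-0.4, 0.1, 0.2]
finger_gap: 0.0853
finger_force: 0.0
```

```bash
python3 - <<'E'
from h import *
go([.481,-.278,.2],-78)
E
```

```text
t 6.92 pos [ 0.4958 -0.2237  0.2656] az -38.16 shares [-0.207  0.087  0.263] turn 0.1107 J6 1.7 gap 0.0853 F [-0.4  0.1  0.2]
```

Call:
servo_tool(
  commands=[
    [[-0.04, 0.02, 0.02], 0.018, 1],
    [[-0.08, 0.04, 0.06], 0.036, 1],
    [[-0.12, 0.06, 0.1], 0.054, 1],
    [[-0.16, 0.08, 0.14], 0.072, 1],
    [[-0.2, 0.087, 0.17], 0.09, 1],
    [[-0.207, 0.087, 0.2], 0.105, 1],
    [[-0.207, 0.087, 0.2], 0.11, 1],
    [[-0.207, 0.087, 0.2], 0.11, 1],
    [[-0.207, 0.087, 0.2], 0.11, 1],
    [[-0.207, 0.087, 0.2], 0.11, 1],
  ],
)

```text
time: 7.75
position: [0.4814, -0.2775, 0.2158]
orientation: [[0.976, 0.219, 0.001], [0.219, -0.976, -0.001], [0.001, 0.001, -1.0]]
contact_force: [0.1, 0.8, 0.4]
finger_gap: 0.0858
finger_force: 0.0
```

```bash
python3 - <<'E'
from h import *
im,d,P,K,T=cam("wrist"); cv2.imwrite("pics/w2.png",im); np.save("pics/w2.npy",P)
go([.481,-.278,.2],-78)
Q=P.reshape(-1,3); z=Q[:,2]
near=(np.hypot(Q[:,0]-.53,Q[:,1]+.27)<.13)
def rect(n,m): q=Q[m]; print(n,len(q),np.median(q,0).round(4),cv2.minAreaRect((q[:,:2]*1000).astype(np.float32)) if len(q)>5 else "")
rect("walls",near&(abs(z-.055)<.003))
rect("block",(np.hypot(Q[:,0]-.481,Q[:,1]+.278)<.035)&(abs(z-.033)<.004))
im,d,P,K,T=cam("side"); Q=P.reshape(-1,3); q=Q[(Q[:,1]>.07)&(Q[:,1]<.11)&(Q[:,0]>.52)&(Q[:,0]<.62)&(Q[:,2]>.13)]
f=np.polyfit(q[:,2],q[:,0],1); print("lever",len(q),np.arctan2(1,-f[0]/.988),q[:,2].max())
E
```

```text
t 7.8 pos [ 0.4815 -0.2774  0.2158] az -77.35 shares [-0.002  0.002  0.063] turn 0.0018 J6 2.28 gap 0.0851 F [ 0.  -0.3  0.1]
walls 5273 [ 0.5638 -0.262   0.0547] ((560.615966796875, -262.36468505859375), (95.05233001708984, 57.962440490722656), 11.716459274291992)
block 1741 [ 0.4798 -0.2791  0.0329] ((478.817626953125, -279.57598876953125), (44.43375778198242, 39.58210754394531), 11.784727096557617)
lever 117 1.0544472541479961 0.2231808986145437
```

View pics/w2.png

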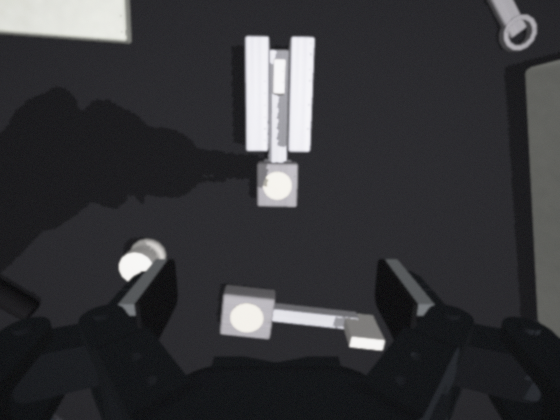

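The wrist view shows the docked block at (278,185) with its handle going up between the walls, and the larger look-alike lower at (248,313). Block centre (0.479, -0.2795), axis 11.75°, lever at about 1.05 rad.

Call:
servo_tool(
  commands=[
    [[-0.012, 0.006, 0.08], 0.0025, 1],
    [[-0.012, 0.006, 0.18], 0.0025, 1],
    [[-0.012, 0.006, 0.28], 0.0025, 1],
    [[-0.012, 0.006, 0.38], 0.0025, 1],
    [[-0.012, 0.006, 0.48], 0.0025, 1],
    [[-0.012, 0.006, 0.56], 0.0025, 1],
    [[-0.012, 0.006, 0.62], 0.0025, 1],
    [[-0.012, 0.006, 0.66], 0.0025, 1],
    [[-0.012, 0.006, 0.66], 0.0025, 1],
    [[-0.012, 0.006, 0.66], 0.0025, 1],
  ],
)

```text
time: 8.68
position: [0.4787, -0.2792, 0.0504]
orientation: [[0.979, 0.203, -0.0], [0.203, -0.979, 0.0], [-0.0, -0.0, -1.0]]
contact_force: [-0.8, 0.3, -0.9]
finger_gap: 0.0856
finger_force: 0.0
```

```bash
python3 - <<'E'
from h import *
go([.479,-.2795,.007],-78.25)
E
```

```text
t 8.68 pos [ 0.4787 -0.2792  0.0504] az -78.28 shares [0.001 0.001 0.174] turn -0.0001 J6 2.29 gap 0.0856 F [-0.8  0.3 -0.9]
```

Call:
servo_tool(
  commands=[
    [[0, 0.001, 0.06], 0, 1],
    [[0, 0.001, 0.12], 0, 1],
    [[0, 0.001, 0.16], 0, 0.7],
    [[0, 0.001, 0.174], 0, 0.5],
    [[0, 0.001, 0.174], 0, 0.3],
    [[0, 0.001, 0.174], 0, -1],
    [[0, 0.001, 0.174], 0, -1],
    [[0, 0.001, 0.174], 0, -1],
    [[0, 0.001, 0.174], 0, -1],
    [[0, 0.001, 0.174], 0, -1],
  ],
)

```text
time: 9.52
position: [0.4795, -0.2802, 0.0079]
orientation: [[0.979, 0.203, 0.002], [0.203, -0.979, -0.001], [0.001, 0.002, -1.0]]
contact_force: [-1.0, 0.6, 6.4]
finger_gap: 0.0391
finger_force: 61.2
```

Call:
servo_tool(
  commands=[
    [[0, 0, -0.04], 0, -1],
    [[0, 0, -0.1], 0, -1],
    [[0, 0, -0.18], 0, -1],
    [[0, 0, -0.26], 0, -1],
    [[0, 0, -0.34], 0, -1],
    [[0, 0, -0.42], 0, -1],
    [[0, 0, -0.5], -0.015, -1],
    [[0, 0, -0.56], -0.03, -1],
    [[0, 0, -0.62], -0.049, -1],
    [[0, 0, -0.66], -0.068, -1],
  ],
)

```text
time: 10.35
position: [0.4788, -0.2796, 0.1738]
orientation: [[0.804, 0.595, 0.001], [0.595, -0.804, -0.001], [0.0, 0.001, -1.0]]
contact_force: [0.5, -0.1, -1.5]
finger_gap: 0.0389
finger_force: 60.4
```

```bash
python3 - <<'E'
from h import *
go([.48,-.2,.18],98.7)
E
```

```text
t 10.35 pos [ 0.4788 -0.2796  0.1738] az -53.48 shares [ 0.193 -0.253 -0.025] turn -0.4227 J6 1.86 gap 0.0389 F [ 0.5 -0.1 -1.5]
```

Call:
servo_tool(
  commands=[
    [[0.02, -0.025, 0], -0.019, -1],
    [[0.04, -0.05, 0], -0.038, -1],
    [[0.06, -0.075, 0], -0.057, -1],
    [[0.08, -0.1, 0], -0.076, -1],
    [[0.1, -0.13, 0], -0.095, -1],
    [[0.12, -0.16, 0], -0.114, -1],
    [[0.14, -0.19, 0], -0.133, -1],
    [[0.16, -0.22, 0], -0.152, -1],
    [[0.18, -0.25, 0], -0.171, -1],
    [[0.19, -0.26, 0], -0.19, -1],
  ],
)

```text
time: 11.18
position: [0.4778, -0.1976, 0.1719]
orientation: [[-0.258, 0.966, -0.001], [0.966, 0.258, 0.001], [0.001, -0.001, -1.0]]
contact_force: [0.8, -0.3, -1.0]
finger_gap: 0.0385
finger_force: 60.4
```

```bash
python3 - <<'E'
from h import *
go([.5168,.0007,.1],98.7)
E
```

```text
t 11.18 pos [ 0.4778 -0.1976  0.1719] az 14.97 shares [0.725 0.356 0.288] turn -0.2326 J6 0.79 gap 0.0385 F [ 0.8 -0.3 -1. ]
```

Call:
servo_tool(
  commands=[
    [[0.05, 0.02, 0], -0.019, -1],
    [[0.12, 0.05, 0], -0.038, -1],
    [[0.2, 0.09, 0], -0.057, -1],
    [[0.28, 0.13, 0], -0.076, -1],
    [[0.36, 0.17, 0], -0.095, -1],
    [[0.44, 0.21, 0], -0.114, -1],
    [[0.52, 0.25, 0], -0.133, -1],
    [[0.6, 0.29, 0], -0.152, -1],
    [[0.68, 0.33, 0], -0.171, -1],
    [[0.725, 0.356, 0], -0.19, -1],
  ],
)

```text
time: 12.02
position: [0.5187, 0.001, 0.172]
orientation: [[-0.993, 0.115, -0.001], [0.115, 0.993, 0.001], [0.001, 0.001, -1.0]]
contact_force: [0.2, -0.2, -0.9]
finger_gap: 0.0387
finger_force: 60.5
```

```bash
python3 - <<'E'
from h import *
go([.5168,.0007,-.006],98.7)
E
```

```text
t 12.02 pos [0.5187 0.001  0.172 ] az 83.42 shares [ 0.007 -0.003  0.712] turn -0.0424 J6 -0.01 gap 0.0387 F [ 0.2 -0.2 -0.9]
```

Call:
servo_tool(
  commands=[
    [[0.007, -0.003, 0.06], -0.018, -1],
    [[0.007, -0.003, 0.14], -0.036, -1],
    [[0.007, -0.003, 0.22], -0.0424, -1],
    [[0.007, -0.003, 0.32], -0.0424, -1],
    [[0.007, -0.003, 0.42], -0.0424, -1],
    [[0.007, -0.003, 0.51], -0.0424, -1],
    [[0.007, -0.003, 0.58], -0.0424, -1],
    [[0.007, -0.003, 0.63], -0.0424, -1],
    [[0.007, -0.003, 0.66], -0.0424, -1],
    [[0.007, -0.003, 0.67], -0.0424, -1],
  ],
)

```text
time: 12.85
position: [0.516, -0.0016, 0.0032]
orientation: [[-0.99, -0.143, -0.003], [-0.143, 0.99, 0.0], [0.003, 0.001, -1.0]]
contact_force: [-0.0, 0.5, -1.6]
finger_gap: 0.039
finger_force: 60.5
```

Call:
servo_tool(
  commands=[
    [[0, 0, 0.006], 0, -1],
    [[0, 0, 0.012], 0, -1],
    [[0, 0, 0.016], 0, -1],
    [[0, 0, 0.018], 0, -1],
    [[0, 0, 0.02], 0, -1],
    [[0, 0, 0.022], 0, -1],
    [[0, 0, 0.024], 0, -1],
    [[0, 0, 0.024], 0, -1],
    [[0, 0, 0.024], 0, -1],
    [[0, 0, 0.024], 0, -1],
  ],
)

```text
time: 13.68
position: [0.5176, -0.0018, -0.0012]
orientation: [[-0.99, -0.143, 0.001], [-0.143, 0.99, 0.0], [-0.001, -0.0, -1.0]]
contact_force: [-2.1, -1.4, 5.1]
finger_gap: 0.0386
finger_force: 64.2
```

```bash
python3 - <<'E'
from h import *
go([.5168,.0007,-.006],98.7)
E
```

```text
t 13.68 pos [ 0.5176 -0.0018 -0.0012] az 98.25 shares [0.002 0.01  0.019] turn -0.0013 J6 -0.27 gap 0.0386 F [-2.1 -1.4  5.1]
```

Call:
servo_tool(
  commands=[
    [[0, 0, 0], 0, 0.2],
    [[0, 0, 0], 0, 0.4],
    [[0, 0, 0], 0, 0.5],
    [[0, 0, 0], 0, 0.6],
    [[0, 0, -0.08], 0, 0.6],
    [[0, 0, -0.2], 0, 1],
    [[0, 0, -0.34], 0, 1],
    [[0.1, 0, -0.48], 0, 1],
    [[0.22, 0, -0.6], 0, 1],
    [[0.32, 0, -0.68], 0, 1],
  ],
)

```text
time: 14.52
position: [0.4382, -0.0135, 0.1708]
orientation: [[-0.99, -0.144, 0.003], [-0.144, 0.99, -0.001], [-0.003, -0.001, -1.0]]
contact_force: [0.5, -1.5, 1.1]
finger_gap: 0.0855
finger_force: 0.0
```

Call:
servo_tool(
  commands=[
    [[0.03, 0, 0], 0, 1],
    [[0.06, 0, 0], 0, 1],
    [[0.08, 0, 0], 0, 1],
    [[0.08, 0, 0], 0, 1],
    [[0.08, 0, 0], 0, 1],
    [[0.08, 0, 0], 0, 1],
    [[0.08, 0, 0], 0, 1],
    [[0.08, 0, 0], 0, 1],
    [[0.08, 0, 0], 0, 1],
    [[0.08, 0, 0], 0, 1],
  ],
)

```text
time: 15.35
position: [0.4185, -0.0161, 0.1681]
orientation: [[-0.99, -0.144, -0.0], [-0.144, 0.99, 0.0], [0.0, 0.0, -1.0]]
contact_force: [-0.5, -0.8, -0.5]
finger_gap: 0.0857
finger_force: 0.0
```

```bash
python3 - <<'E'
from h import *
im,d,P,K,T=cam("wrist"); cv2.imwrite("pics/w3.png",im); np.save("pics/w3.npy",P)
Q=P.reshape(-1,3); z=Q[:,2]; near=(Q[:,0]>.38)&(Q[:,0]<.55)&(abs(Q[:,1])<.07)
def rect(n,m):
    q=Q[m]; print(n,len(q),np.median(q,0).round(4),cv2.minAreaRect((q[:,:2]*1000).astype(np.float32)) if len(q)>5 else "")
rect("fin top",near&(Q[:,0]<.45)&(abs(z-.036)<.004)); rect("block top",near&(Q[:,0]>.49)&(abs(z-.018)<.004)); rect("handle",near&(abs(z-.010)<.0025)&(Q[:,0]<.49)&(Q[:,0]>.435))
im,d,P,K,T=cam("scene"); np.save("pics/scene1.npy",P)
go([.418,-.016,.1],98.7)
E
```

```text
fin top 376 [ 0.4153 -0.0186  0.0357] ((415.3943786621094, -18.52718734741211), (28.1436710357666, 9.67575454711914), 9.907929420471191)
block top 1642 [ 0.5123 -0.0036  0.0177] ((513.9652099609375, -3.631650924682617), (44.42729187011719, 39.38125228881836), 9.16505241394043)
handle 658 [ 0.464  -0.0112  0.0097] ((466.3061828613281, -10.167598724365234), (59.95322799682617, 22.916690826416016), 22.061975479125977)
t 15.45 pos [ 0.4184 -0.0161  0.1682] az 98.25 shares [0.002 0.001 0.273] turn -0.0012 J6 -0.33 gap 0.0853 F [-0.4 -0.9  0.5]
```

View pics/w3.png

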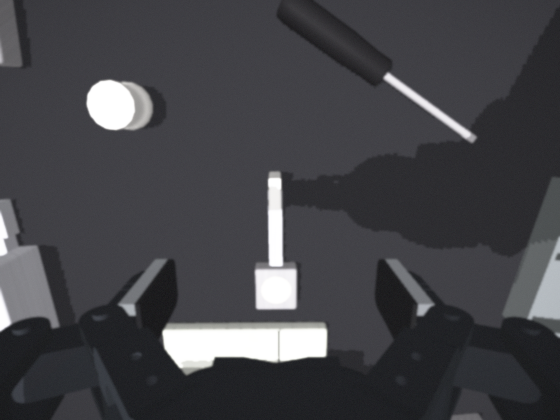

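The wrist view shows the holder flat, fin at (274,185), block at (276,285), with the gauge plate and its line ahead at column 280. Measured: fin (0.4154, -0.0185), block (0.514, -0.0036), yaw 8.6°. Next I grip the fin.

Call:
servo_tool(
  commands=[
    [[0.01, -0.004, 0.06], -0.001, 1],
    [[0.023, -0.0076, 0.14], -0.001, 1],
    [[0.023, -0.0076, 0.22], -0.001, 1],
    [[0.023, -0.0076, 0.3], -0.001, 1],
    [[0.023, -0.0076, 0.38], -0.001, 1],
    [[0.023, -0.0076, 0.46], -0.001, 1],
    [[0.023, -0.0076, 0.53], -0.001, 1],
    [[0.023, -0.0076, 0.59], -0.001, 0.5],
    [[0.023, -0.0076, 0.62], -0.001, 0.2],
    [[0.023, -0.0076, 0.629], -0.001, 0],
  ],
)

```text
time: 16.28
position: [0.4119, -0.0186, 0.01]
orientation: [[-0.989, -0.15, -0.002], [-0.15, 0.989, 0.001], [0.002, 0.001, -1.0]]
contact_force: [0.6, -0.1, -0.1]
finger_gap: 0.0515
finger_force: 0.0
```

```bash
python3 - <<'E'
from h import *
go([.413,-.0188,.011],98.6)
E
```

```text
t 16.28 pos [ 0.4119 -0.0186  0.01  ] az 98.61 shares [-0.004 -0.002 -0.004] turn 0.0 J6 -0.35 gap 0.0515 F [ 0.6 -0.1 -0.1]
```

Close, then lift 27 mm.

Call:
servo_tool(
  commands=[
    [[-0.004, 0, -0.002], 0, -0.3],
    [[-0.004, 0, -0.002], 0, -0.6],
    [[-0.004, 0, -0.002], 0, -1],
    [[-0.004, 0, -0.002], 0, -1],
    [[-0.004, 0, -0.002], 0, -1],
    [[-0.004, 0, -0.002], 0, -1],
    [[-0.004, 0, -0.002], 0, -1],
    [[-0.004, 0, -0.002], 0, -1],
    [[-0.004, 0, -0.002], 0, -1],
    [[-0.004, 0, -0.002], 0, -1],
  ],
)

```text
time: 17.12
position: [0.4152, -0.0188, 0.0126]
orientation: [[-0.989, -0.15, 0.003], [-0.15, 0.989, -0.0], [-0.003, -0.001, -1.0]]
contact_force: [-1.1, 0.4, 6.8]
finger_gap: 0.0087
finger_force: 59.2
```

Call:
servo_tool(
  commands=[
    [[0, 0, -0.01], 0, -1],
    [[0, 0, -0.02], 0, -1],
    [[0, 0, -0.035], 0, -1],
    [[0, 0, -0.05], 0, -1],
    [[0, 0, -0.065], 0, -1],
    [[0, 0, -0.08], 0, -1],
    [[0, 0, -0.095], 0, -1],
    [[0, 0, -0.108], 0, -1],
    [[0, 0, -0.108], 0, -1],
    [[0, 0, -0.108], 0, -1],
  ],
)

```text
time: 17.95
position: [0.4142, -0.0187, 0.0388]
orientation: [[-0.989, -0.15, 0.001], [-0.15, 0.989, -0.0], [-0.001, -0.0, -1.0]]
contact_force: [-0.1, -0.5, -1.3]
finger_gap: 0.0087
finger_force: 58.4
```

```bash
python3 - <<'E'
from h import *
G=np.array([.6255,.0173]); y=np.radians(8.7); X=np.array([np.cos(y),np.sin(y)]);Y=np.array([-X[1],X[0]])
im,d,P,K,T=cam("wrist"); cv2.imwrite("pics/w4.png",im)
Q=P.reshape(-1,3)
c=Q[:,:2]-G; gx=c@X; gy=c@Y; z=Q[:,2]
m=(gx<-80)&(gx>-.15)&(abs(gy)<.03)&(z>.02)&(z<.06)
m=(gx<-.07)&(gx>-.145)&(abs(gy)<.026)&(z>.025)&(z<.07); q=Q[m]
if len(q)>10:
    print("block",len(q),np.median(q,0).round(4),cv2.minAreaRect((q[:,:2]*1000).astype(np.float32)))
    A=np.c_[gx[m],gy[m],np.ones(m.sum())]; r=np.linalg.lstsq(A,q[:,2],rcond=None)[0]; print("plane slopes x,y",r[:2].round(4),"gxgy range",np.percentile(gx[m],[2,98]),np.percentile(gy[m],[2,98]))
go([.413,-.0188,.038],98.7)
E
```

```text
t 18.0 pos [ 0.4139 -0.0187  0.0386] az 98.61 shares [0.004 0.    0.002] turn -0.0003 J6 -0.35 gap 0.0088 F [-0.  -0.3 -1.4]
```

```bash
python3 - <<'E'
from h import *
G=np.array([.6255,.0173]); y=np.radians(8.7); X=np.array([np.cos(y),np.sin(y)]);Y=np.array([-X[1],X[0]])
for n in("side","scene"):
    im,d,P,K,T=cam(n); Q=P.reshape(-1,3); cv2.imwrite(f"pics/{n}2.png",im)
    c=Q[:,:2]-G; gx=c@X; gy=c@Y; z=Q[:,2]
    m=(gx<-.08)&(gx>-.138)&(abs(gy)<.026)&(z>.02)&(z<.07); q=Q[m]; print(n,len(q))
    if len(q)>10:
        A=np.c_[gx[m]+.11,gy[m],np.ones(m.sum())]; r=np.linalg.lstsq(A,q[:,2],rcond=None)[0]; print("z,slopes",r.round(4),np.percentile(gx[m],[2,98]).round(4),np.percentile(gy[m],[2,98]).round(4),np.percentile(z[m],[5,50,95]))
s=cv2.imread("pics/side2.png")[150:330,200:400]; cv2.imwrite("pics/c1.png",cv2.resize(s,None,fx=3,fy=3))
E
```

```text
side 279
z,slopes [0.0642 0.1391 0.0417] [-0.136  -0.0937] [-0.0235  0.0157] [0.0291622  0.04190078 0.04528951]
scene 0
```

View pics/c1.png

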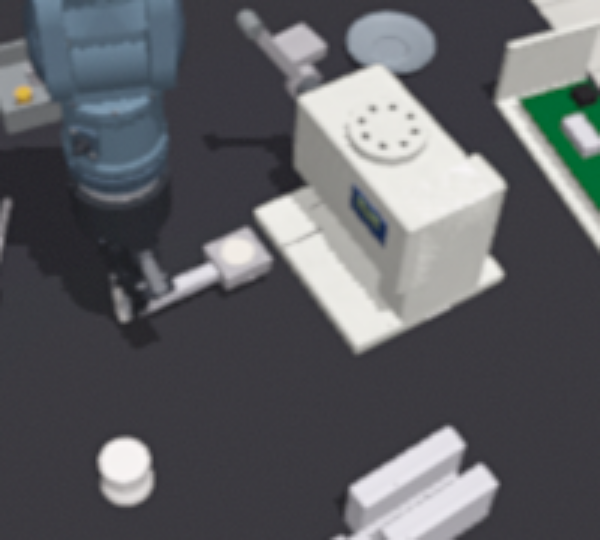

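The crop shows the holder held level by its fin at (125,290), its block at (240,255) in line with the plate, and the lever up. I check the line position from the last wrist view before inserting.

```bash
python3 - <<'E'
from h import *
P=np.load("pics/w3.npy"); g=cv2.cvtColor(cv2.imread("pics/w3.png"),cv2.COLOR_BGR2GRAY)
for r in range(330,358,5):
    row=g[r,268:292].astype(int); w=row.max()-row; w[w<w.max()*.5]=0; k=(w*np.arange(268,292)).sum()/w.sum(); print(r,k.round(1),row.min(),row.max(),P[r,int(round(k))].round(4))
E=[]
for c in list(range(175,320)):
    col=P[310:345,c]; i=np.where((col[:,2]>.011)&(col[:,2]<.02))[0]
    if len(i): E.append(col[i[0]])
E=np.array(E); f=np.polyfit(E[:,1],E[:,0],1); print(f,-np.degrees(np.arctan(f[0])),E[:,1].min(),E[:,1].max())
E
```

```text
330 279.0 222 252 [0.5625 0.0075 0.013 ]
335 278.4 205 255 [0.5667 0.0071 0.0155]
340 278.4 205 255 [0.5727 0.008  0.0155]
345 278.4 203 255 [0.5792 0.0089 0.0148]
350 278.4 204 255 [0.5838 0.0096 0.0167]
355 278.4 206 255 [0.5912 0.0107 0.015 ]
[-0.15363313  0.56212703] 8.734238909241691 -0.09918867286974237 0.04825720207741696
```

Call:
servo_tool(
  commands=[
    [[-0.03, 0.002, 0.01], 0, -1],
    [[-0.08, 0.004, 0.02], 0, -1],
    [[-0.13, 0.006, 0.02], 0, -1],
    [[-0.18, 0.008, 0.02], 0, -1],
    [[-0.23, 0.01, 0.02], 0, -1],
    [[-0.28, 0.011, 0.02], 0, -1],
    [[-0.33, 0.011, 0.02], 0, -1],
    [[-0.38, 0.011, 0.02], 0, -1],
    [[-0.42, 0.011, 0.02], 0, -1],
    [[-0.426, 0.011, 0.02], 0, -1],
  ],
)

```text
time: 18.93
position: [0.5214, 0.0002, 0.0333]
orientation: [[-0.989, -0.15, 0.002], [-0.15, 0.989, 0.0], [-0.002, -0.0, -1.0]]
contact_force: [0.1, 1.0, -1.2]
finger_gap: 0.0091
finger_force: 58.4
```

```bash
cat >> h.py <<'E'
def gp(yaw=8.7,G=(.6255,.0162)):
    o=readout.get_obs(); y=np.radians(yaw); X=np.array([np.cos(y),np.sin(y)]);Y=np.array([-X[1],X[0]])
    c=np.array(o["position"])[:2]-G; print("gauge mm: origin x",(c@X*1000+100).round(2),"y",(c@Y*1000).round(2))
E
python3 - <<'E'
from h import *
go([.5267,.0011,.0285],98.7); gp()
E
```

```text
t 18.93 pos [5.214e-01 2.000e-04 3.330e-02] az 98.64 shares [-0.021  0.     0.019] turn -0.0002 J6 -0.27 gap 0.0091 F [ 0.1  1.  -1.2]
gauge mm: origin x -5.27 y -0.03
```

Call:
servo_tool(
  commands=[
    [[0, 0, 0.005], 0, -1],
    [[0, 0, 0.01], 0, -1],
    [[0, 0, 0.015], 0, -1],
    [[0, 0, 0.019], 0, -1],
    [[-0.005, 0, 0.02], 0, -1],
    [[-0.01, 0, 0.02], 0, -1],
    [[-0.015, 0, 0.02], 0, -1],
    [[-0.02, 0, 0.02], 0, -1],
    [[-0.025, 0, 0.02], 0, -1],
    [[-0.028, 0, 0.02], 0, -1],
  ],
)

```text
time: 19.77
position: [0.5261, 0.0011, 0.0287]
orientation: [[-0.989, -0.15, 0.0], [-0.15, 0.989, 0.0], [-0.0, -0.0, -1.0]]
contact_force: [-0.7, -0.2, -1.0]
finger_gap: 0.0087
finger_force: 58.5
```

```bash
python3 - <<'E'
from h import *
go([.5267,.0011,.0275],98.7); gp(); print(readout.get_obs()["moment"])
E
```

```text
t 19.77 pos [0.5261 0.0011 0.0287] az 98.61 shares [-0.002 -0.     0.005] turn -0.0003 J6 -0.27 gap 0.0087 F [-0.7 -0.2 -1. ]
gauge mm: origin x -0.56 y 0.07
[-0.0363913   0.11923131 -0.0102889 ]
```

Call:
servo_tool(
  commands=[
    [[-0.002, 0, 0.001], 0, -1],
    [[-0.004, 0, 0.002], 0, -1],
    [[-0.006, 0, 0.002], 0, -1],
    [[-0.008, 0, 0.002], 0, -1],
    [[-0.01, 0, 0.002], 0, -1],
    [[-0.01, 0, 0.002], 0, -1],
    [[-0.01, 0, 0.002], 0, -1],
    [[-0.01, 0, 0.002], 0, -1],
    [[-0.01, 0, 0.002], 0, -1],
    [[-0.01, 0, 0.002], 0, -1],
  ],
)

```text
time: 20.6
position: [0.5265, 0.0013, 0.0278]
orientation: [[-0.989, -0.149, -0.003], [-0.149, 0.989, -0.0], [0.003, 0.0, -1.0]]
contact_force: [-5.0, -1.7, 2.3]
finger_gap: 0.0089
finger_force: 59.0
```

```bash
python3 - <<'E'
from h import *
go([.5267,.0011,.0275],98.7); gp(); print(readout.get_obs()["moment"])
E
```

```text
t 20.6 pos [0.5265 0.0013 0.0278] az 98.59 shares [-0.001 -0.001  0.001] turn -0.0003 J6 -0.27 gap 0.0089 F [-5.  -1.7  2.3]
gauge mm: origin x -0.15 y 0.22
[-0.2152918   0.81219062 -0.03840032]
```

Contact with the stop (5 N) at the expected home position. I release and back off.

Call:
servo_tool(
  commands=[
    [[0, 0, 0], 0, -0.8],
    [[0, 0, 0], 0, -0.5],
    [[0, 0, 0], 0, -0.2],
    [[0, 0, 0], 0, 0],
    [[0, 0, 0], 0, 0],
    [[0, 0, -0.04], 0, 0],
    [[0, 0, -0.1], 0, 0],
    [[0, 0, -0.18], 0, 0],
    [[0.06, 0, -0.28], 0, 0.5],
    [[0.14, 0, -0.38], 0, 1],
  ],
)

```text
time: 21.43
position: [0.4947, -0.0038, 0.1247]
orientation: [[-0.989, -0.15, 0.002], [-0.15, 0.989, 0.0], [-0.002, -0.0, -1.0]]
contact_force: [-0.1, 0.5, 0.7]
finger_gap: 0.0659
finger_force: 0.0
```

Call:
servo_tool(
  commands=[
    [[0.08, 0, -0.08], 0, 1],
    [[0.16, 0, -0.16], 0, 1],
    [[0.22, 0, -0.22], 0, 1],
    [[0.26, 0, -0.26], 0, 1],
    [[0.28, 0, -0.3], 0, 1],
    [[0.28, 0, -0.34], 0, 1],
    [[0.28, 0, -0.34], 0, 1],
    [[0.28, 0, -0.34], 0, 1],
    [[0.28, 0, -0.34], 0, 1],
    [[0.28, 0, -0.34], 0, 1],
  ],
)

```text
time: 22.27
position: [0.4242, -0.0142, 0.2073]
orientation: [[-0.989, -0.15, -0.001], [-0.15, 0.989, 0.0], [0.001, 0.001, -1.0]]
contact_force: [-0.0, 0.3, -0.5]
finger_gap: 0.0855
finger_force: 0.0
```

```bash
python3 - <<'E'
from h import *
G=np.array([.6255,.0162]); y=np.radians(8.7); X=np.array([np.cos(y),np.sin(y)]);Y=np.array([-X[1],X[0]])
im,d,P,K,T=cam("wrist"); cv2.imwrite("pics/w5.png",im); Q=P.reshape(-1,3)
c=Q[:,:2]-G; gx=c@X*1000; gy=c@Y*1000; z=Q[:,2]
def rect(n,m): print(n,m.sum(),cv2.minAreaRect(np.c_[gx[m],gy[m]].astype(np.float32)) if m.sum()>5 else "",np.median(z[m]) if m.any() else "")
rect("fin",(gx<-80)&(gx>-120)&(abs(gy)<20)&(abs(z-.051)<.004))
rect("handle",(gx<-30)&(gx>-84)&(abs(gy)<15)&(abs(z-.025)<.0025))
rect("block",(gx<30)&(gx>-29)&(abs(gy)<30)&(abs(z-.033)<.003))
rect("plate",(gx<-20)&(gx>-80)&(abs(z-.015)<.003))
m=(gy>60)&(gy<100)&(gx>-100)&(gx<-15)&(z>.13)&(z<.24); f=np.polyfit(z[m]*1000,gx[m],1); print("lever",m.sum(),np.arctan2(1,-f[0]))
mk=m&(z>.2); print("knob",mk.sum(),gx[mk].mean() if mk.any() else "",gy[mk].mean() if mk.any() else "",z[m].max())
go([.46,.05,.25],98.7); gp()
E
```

```text
fin 263 ((-99.83184051513672, -0.5851507186889648), (9.133841514587402, 28.624958038330078), 89.87238311767578) 0.05058398407907755
handle 322 ((-56.216156005859375, -1.2101287841796875), (52.083465576171875, 11.085177421569824), 0.09599573910236359) 0.024666186691848974
block 490 ((-13.658464431762695, -0.7910289764404297), (18.335142135620117, 39.80554962158203), 0.06786739081144333) 0.03252909379392199
plate 4994 ((-49.98737716674805, 43.3092041015625), (59.86539840698242, 560.4674072265625), 0.018468977883458138) 0.014607297386201507Traceback (most recent call last):
  File "<stdin>", line 10, in <module>
    raise TypeError("expected non-empty vector for x")
TypeError: expected non-empty vector for x
```

View pics/w5.png

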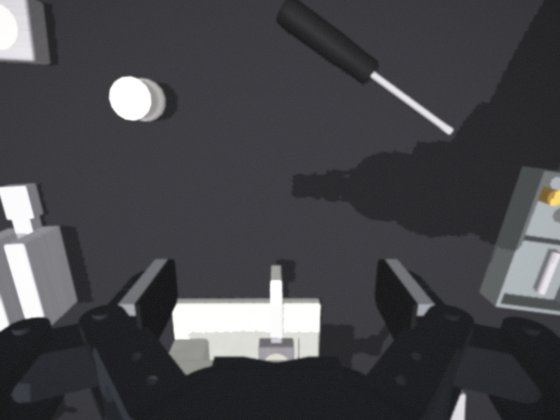

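The wrist view shows the handle along the line (columns 272 to 283) and the block under the head. Measured: fin (-99.8, -0.6) mm, flat and home. Now I locate the raised knob.

```bash
python3 - <<'E'
from h import *
G=np.array([.6255,.0162]); y=np.radians(8.7); X=np.array([np.cos(y),np.sin(y)]);Y=np.array([-X[1],X[0]])
for n in("side","scene"):
    im,d,P,K,T=cam(n); Q=P.reshape(-1,3); c=Q[:,:2]-G; gx=c@X*1000; gy=c@Y*1000; z=Q[:,2]
    m=(gy>60)&(gy<100)&(gx>-100)&(gx<-10)&(z>.14)&(z<.26)
    if m.sum()>5:
        a=np.arctan2(z[m]-.12,-gx[m]/1000); print(n,m.sum(),"ang",np.median(a),"zmax",z[m].max()); k=m&(z>.205); print("knob",k.sum(),gx[k].mean(),gy[k].mean(),z[k].mean())
go([.561,.0877,.27],98.7)
E
```

```text
side 140 ang 1.031611483489499 zmax 0.2229362686404739
knob 57 -57.89241952430853 79.02214469017531 0.21675311632473968
scene 167 ang 1.1200440214368885 zmax 0.22367556575869063
knob 66 -49.13485010385591 81.0260927154594 0.21656405986478025
t 22.42 pos [ 0.4241 -0.0142  0.2074] az 98.62 shares [-0.602  0.321 -0.251] turn -0.0002 J6 -0.33 gap 0.0857 F [ 0.2 -0.2 -0.1]
```

Call:
servo_tool(
  commands=[
    [[0, 0, -0.1], 0, 1],
    [[-0.02, 0.02, -0.2], 0, 1],
    [[-0.1, 0.07, -0.25], 0, 1],
    [[-0.2, 0.12, -0.25], 0, 1],
    [[-0.3, 0.17, -0.25], 0, 1],
    [[-0.4, 0.22, -0.25], 0, 1],
    [[-0.5, 0.27, -0.25], 0, 1],
    [[-0.57, 0.31, -0.25], 0, 1],
    [[-0.602, 0.321, -0.25], 0, 1],
    [[-0.602, 0.321, -0.25], 0, 1],
  ],
)

```text
time: 23.25
position: [0.5622, 0.0883, 0.2694]
orientation: [[-0.989, -0.151, -0.001], [-0.151, 0.989, -0.0], [0.001, 0.0, -1.0]]
contact_force: [0.0, -0.6, -0.1]
finger_gap: 0.0853
finger_force: 0.0
```

```bash
python3 - <<'E'
from h import *
go([.561,.0877,.2],98.7)
E
```

```text
t 23.25 pos [0.5622 0.0883 0.2694] az 98.69 shares [ 0.005 -0.002  0.278] turn -0.0 J6 -0.11 gap 0.0853 F [ 0.  -0.6 -0.1]
```

Call:
servo_tool(
  commands=[
    [[0.004, -0.002, 0.06], 0, 1],
    [[0.004, -0.002, 0.14], 0, 1],
    [[0.004, -0.002, 0.21], 0, 0.6],
    [[0.004, -0.002, 0.26], 0, 0.2],
    [[0.004, -0.002, 0.277], 0, -0.2],
    [[0.004, -0.002, 0.277], 0, -0.5],
    [[0.004, -0.002, 0.277], 0, -1],
    [[0.004, -0.002, 0.277], 0, -1],
    [[0.004, -0.002, 0.277], 0, -1],
    [[0.004, -0.002, 0.277], 0, -1],
  ],
)

```text
time: 24.08
position: [0.5601, 0.0877, 0.2025]
orientation: [[-0.989, -0.15, 0.001], [-0.15, 0.989, 0.002], [-0.001, 0.001, -1.0]]
contact_force: [-3.7, 3.0, 5.2]
finger_gap: 0.0165
finger_force: 59.4
```

```bash
python3 - <<'E'
from h import *
go([.5046,.0791,.1027],98.7)
a0=1.07
for a in a0-np.arange(1,10)*a0/9: print(np.round([.44*(np.cos(a)-np.cos(a0)),0,.44*(np.sin(a0)-np.sin(a))],3))
E
```

```text
t 24.08 pos [0.5601 0.0877 0.2025] az 98.64 shares [ 0.225 -0.001  0.399] turn -0.0002 J6 -0.11 gap 0.0165 F [-3.7  3.   5.2]
[0.044 0.    0.028]
[0.085 0.    0.061]
[0.121 0.    0.098]
[0.153 0.    0.14 ]
[0.18  0.    0.185]
[0.201 0.    0.232]
[0.216 0.    0.282]
[0.226 0.    0.334]
[0.229 0.    0.386]
```

Call:
servo_tool(
  commands=[
    [[0.042, 0, 0.028], 0, -1],
    [[0.083, 0, 0.062], 0, -1],
    [[0.119, 0, 0.1], 0, -1],
    [[0.15, 0, 0.142], 0, -1],
    [[0.177, 0, 0.187], 0, -1],
    [[0.198, 0, 0.234], 0, -1],
    [[0.213, 0, 0.284], 0, -1],
    [[0.223, 0, 0.336], 0, -1],
    [[0.226, 0, 0.38], 0, -1],
    [[0.226, 0, 0.392], 0, -1],
  ],
)

```text
time: 24.92
position: [0.5037, 0.0791, 0.1031]
orientation: [[-0.989, -0.15, -0.001], [-0.15, 0.989, 0.001], [0.0, 0.001, -1.0]]
contact_force: [-7.5, 2.9, 6.8]
finger_gap: 0.0166
finger_force: 69.0
```

```bash
python3 - <<'E'
from h import *
go([.5046,.0791,.1027],98.7)
E
```

```text
t 24.92 pos [0.5037 0.0791 0.1031] az 98.63 shares [-0.004 -0.     0.002] turn -0.0002 J6 -0.12 gap 0.0166 F [-7.5  2.9  6.8]
```

Call:
servo_tool(
  commands=[
    [[-0.002, 0, 0.002], 0, -1],
    [[-0.003, 0, 0.005], 0, -1],
    [[-0.003, 0, 0.008], 0, -1],
    [[-0.003, 0, 0.01], 0, -1],
    [[-0.003, 0, 0.01], 0, -1],
    [[-0.003, 0, 0.01], 0, -1],
    [[-0.003, 0, 0.01], 0, -1],
    [[-0.003, 0, 0.01], 0, -1],
    [[-0.003, 0, 0.01], 0, -1],
    [[-0.003, 0, 0.01], 0, -1],
  ],
)

```text
time: 25.75
position: [0.5037, 0.079, 0.1023]
orientation: [[-0.989, -0.15, -0.002], [-0.15, 0.989, 0.001], [0.002, 0.001, -1.0]]
contact_force: [-9.6, 3.0, 13.5]
finger_gap: 0.0165
finger_force: 69.9
```

Hard stop reached (13.5 N, hardly any travel). I release, rise and back off.

Call:
servo_tool(
  commands=[
    [[0, 0, -0.004], 0, -1],
    [[0, 0, -0.004], 0, -0.6],
    [[0, 0, -0.004], 0, -0.2],
    [[0, 0, -0.004], 0, 0.2],
    [[0, 0, -0.004], 0, 0.4],
    [[0, 0, -0.004], 0, 0.4],
    [[0, 0, -0.1], 0, 0.4],
    [[0, 0, -0.22], 0, 0.4],
    [[0, 0, -0.36], 0, 0.4],
    [[0.1, 0, -0.48], 0, 0.6],
  ],
)

```text
time: 26.58
position: [0.4842, 0.0747, 0.2227]
orientation: [[-0.989, -0.149, 0.005], [-0.149, 0.989, -0.0], [-0.005, -0.001, -1.0]]
contact_force: [1.8, -0.5, 1.5]
finger_gap: 0.0679
finger_force: 0.0
```

Call:
servo_tool(
  commands=[
    [[0.1, 0, 0], 0, 1],
    [[0.18, 0, 0], 0, 1],
    [[0.2, 0, 0], 0, 1],
    [[0.2, 0, 0], 0, 1],
    [[0.2, 0, 0], 0, 1],
    [[0.2, 0, 0], 0, 1],
    [[0.2, 0, 0], 0, 1],
    [[0.2, 0, 0], 0, 1],
    [[0.2, 0, 0], 0, 1],
    [[0.2, 0, 0], 0, 1],
  ],
)

```text
time: 27.42
position: [0.4313, 0.0674, 0.2206]
orientation: [[-0.989, -0.15, -0.0], [-0.15, 0.989, 0.0], [0.0, 0.0, -1.0]]
contact_force: [-0.3, -0.3, -0.3]
finger_gap: 0.0855
finger_force: 0.0
```

```bash
python3 - <<'E'
from h import *
G=np.array([.6255,.0162]); y=np.radians(8.7); X=np.array([np.cos(y),np.sin(y)]);Y=np.array([-X[1],X[0]])
im,d,P,K,T=cam("wrist"); Q=P.reshape(-1,3)
c=Q[:,:2]-G; gx=c@X*1000; gy=c@Y*1000; z=Q[:,2]
def rect(n,m): print(n,m.sum(),cv2.minAreaRect(np.c_[gx[m],gy[m]].astype(np.float32)) if m.sum()>5 else "",np.median(z[m]) if m.any() else "")
rect("fin",(gx<-80)&(gx>-120)&(abs(gy)<20)&(abs(z-.051)<.004))
rect("handle",(gx<-30)&(gx>-84)&(abs(gy)<15)&(abs(z-.025)<.0025))
rect("block",(gx<30)&(gx>-29)&(abs(gy)<30)&(abs(z-.033)<.003))
m=(gy>65)&(gy<95)&(gx>-105)&(gx<-60)&(z>.10)&(z<.15); print("lever",np.polyfit(gx[m],z[m]*1000,1),m.sum())
k=(gy>68)&(gy<92)&(gx>-120)&(gx<-100)&(z>.1); print("knob top",np.percentile(z[k],[50,95]))
for n in("side",):
    im,d,P,K,T=cam(n); Q=P.reshape(-1,3); c=Q[:,:2]-G; gx=c@X*1000; gy=c@Y*1000; z=Q[:,2]
    m=(gy>65)&(gy<95)&(gx>-105)&(gx<-20)&(z>.10)&(z<.15); print("lever",np.polyfit(gx[m],z[m]*1000,1),m.sum())
go([.46,.05,.25],98.7)
E
```

```text
fin 262 ((-100.36729431152344, -0.43468475341796875), (10.174774169921875, 27.740949630737305), 89.1830825805664) 0.05049815011639164
handle 404 ((-56.80308151245117, -0.6509675979614258), (12.389219284057617, 53.55952072143555), 89.90308380126953) 0.02453253675586095
block 412 ((-14.916177749633789, -0.6000118255615234), (15.288397789001465, 40.03179168701172), 0.14308080077171326) 0.03246900298460284
lever [4.82580692e-03 1.25705172e+02] 479
knob top [0.12575482 0.12808955]
lever [-5.89263998e-04  1.21729821e+02] 142
t 27.52 pos [0.4311 0.0674 0.2207] az 98.61 shares [-0.104 -0.086 -0.117] turn -0.0003 J6 -0.14 gap 0.0853 F [-0.1 -0.4 -0.2]
```

The lever is level, the holder is home and the arm is clear.

```bash
python3 -c "
from cell import order
print(order.hand_in())"
```

```text
the job is handed in; nothing more can be done
None
```

I handed the job in at about 27.5 s: my last measurements put the holder home against the stop with its handle on the line, the lever fully down, and the arm clear. I did not read the foot's contact force or the jury's verdict directly.

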